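Sweep the strewn test tiles into the tile bay

TASK

Two glazed test tiles lie on the worktop in front of the three-sided beech tile bay. Sweep both of them along the worktop with your fingertips, in through the bay's open side, until each lies flat and wholly inside it. Only push them, never pick them up, and leave the marbled ball, wax pot and wooden rib where they are.

Things in the scene. Friction and masses are not known exactly. Their poses are not given: they have to be found in the camera images.
- tile_bay: Low three-sided beech fence fixed to the worktop, no floor (tiles slide straight in). Inside 240 mm wide (y), 100 mm deep (x); rails 14 mm thick, 18 mm high. Origin: centre of the inside, at worktop level. Its x points inward: open side (and side rail ends) at x = -50 mm, facing roughly to the robot, back rail face at +50 mm, side rail faces at y = +/-120 mm.
- blue_tile: Blue test tile with one pale end, 30 x 50 x 8 mm. Its origin is the centre of its underside; x lies across its 30 mm width, y along its 50 mm length, z up. It lies flat and loose at any angle, about 22 g, and slides when pushed.
- black_tile: Black test tile with one brown end, 30 x 50 x 8 mm. Its origin is the centre of its underside; x lies across its 30 mm width, y along its 50 mm length, z up. It lies flat and loose at any angle, about 22 g, and slides when pushed.
- marbled_ball: Red and cream marbled ceramic ball, 38 mm across, 34 mm high, standing loose on a small flat in a row with the two tiles (left, middle or right; neighbours about 78 mm apart, the row centred on the bay, about 130 mm before its origin); rolls off if touched. To be left alone. Origin at the centre of its flat, on the worktop.
- wax_pot: Small round cream and red lidded pot, 63 mm across, 34 mm high, loose, to the right of the work. To be left alone. Origin at the centre of its underside.
- wood_rib: Flat beech throwing rib, 45 x 91 x 8 mm, loose, at the right. To be left alone. Origin at the centre of its underside.
Mind the look-alikes: they are no part of the job. What is shaped like the blue_tile but yellow is not meant.

How it is judged:
At the end, for the whole second after the job is handed in: Both tiles lie still and flat on the worktop (tilt under 0.12 rad) between the bay's rails, centre 28 mm or more in from the open side (16 mm if the long side is within 0.3 rad of parallel to it). Ball, wax pot and rib within 15 mm of where they began ((x of blue_tile in the frame of tile_bay above -0.022 m or (x of blue_tile in the frame of tile_bay above -0.034 m and angle between the x axis of blue_tile and the x axis of tile_bay, either way round below 0.3 rad)) and x of each of blue_tile, black_tile in the frame of tile_bay below 0.05 m and y of blue_tile in the frame of tile_bay between -0.12 and 0.12 m and height (world z) of each of blue_tile, black_tile below 0.005 m and angle between each of blue_tile, black_tile's own z axis and vertical below 0.12 rad and linear speed of each of blue_tile, black_tile below 0.01 m/s and (x of black_tile in the frame of tile_bay above -0.022 m or (x of black_tile in the frame of tile_bay above -0.034 m and angle between the x axis of black_tile and the x axis of tile_bay, either way round below 0.3 rad)) and y of black_tile in the frame of tile_bay between -0.12 and 0.12 m and distance of each of marbled_ball, wax_pot, wood_rib from where it was at the start of the episode below 0.015 m); the robot touches nothing.
It fails at once if a tile is lifted off the worktop (underside centre above 20 mm) (height (world z) of any of blue_tile, black_tile above 0.02 m).
It fails at once if the marbled ball is moved more than 15 mm (distance of marbled_ball from where it was at the start of the episode above 0.015 m).
It fails at once if the wax pot is moved more than 15 mm (distance of wax_pot from where it was at the start of the episode above 0.015 m).
It fails at once if the wooden rib is moved more than 15 mm (distance of wood_rib from where it was at the start of the episode above 0.015 m).
It also fails if it takes over 58 s, if anything falls off the work surface, if the arm or the gripper's body presses on something with over 40 N, if the wrist force passes 120 N, or if a joint passes its speed limit or range.

ROBOT

A 7-joint arm with a two-finger parallel gripper is mounted at the origin on a cart in front of the work surface, level with it; the furniture and walls round the work are solid. World frame = base frame: x ahead of the robot, y to its left, z up, the work surface at z = 0. Lengths are in m, angles in rad, forces in N, time in s.
With the tool pointing down it reaches from about 0.425 to 0.95 m from the base axis. Payload 16.7 kg.
Tool frame: the origin (TCP) lies at the very end of the fingers, on their centre line; the grasp point (between the pads) lies 19 mm behind it; z points along the fingers, y is the line along which they close (so a half turn about z gives the same grasp; the last joint's range is limited). The gripper opens to 94 mm and grips with 3 to 60 N. Pads are 16 mm wide; open, the fingers measure 119 mm over their backs; the gripper's body (75 mm by 177 mm) begins 78 mm behind the grasp point.
Start: joints at [1.192, 0.426, 0.074, 1.606, -0.034, 1.111, -0.067], TCP at [0.153, -0.657, 0.205] pointing down, gripper open.
Joint ranges: [-2.85, 2.85], [-0.5, 2.14], [-1.23, 1.37], [0.21, 2.46], [-1.02, 4.16], [0.16, 2.05], [-2.73, 2.73]. Speed limits (rad/s): [1.89, 1.89, 2.39, 2.39, 3.01, 3.01, 3.01].

INTERFACE

Orientations are given as a unit quaternion [x, y, z, w].
In Python, from plant import observe, camera, hand_in gives the robot as it stands.
- The arm moves only by the shell command python3 -m crank 'ROWS'. ROWS is a JSON object of lists of equal length, an entry for each row: "slide": the shift along the tool's x, y, z in cm, a list of three; "twist": the turn, a rotation vector about the tool's x, y, z in rad, a list of three; "jaw": the opening, from 0 (shut) to 1 (fully open). In form: {"slide": [[x, y, z], ...], "twist": [[rx, ry, rz], ...], "jaw": [jaw, ...]}. A call has 1 to 5 rows; each row shifts and turns the commanded pose from where the row before left it, along the tool's axes as they then stand; what a row does not reach is not made up. A row lasts 1/8 s, in which the tool goes at most 62.5 mm and 10.7 degrees, less where a joint would pass 70% of its speed; a pose out of reach is approached as far as the arm can. A call is refused whole if a number of a shift passes 6.25 or a number of a turn 0.188, either way. A call with a gripper value outside its range is refused whole. The fingers move at their own pace and stop on an object; the grip force is fixed at half the most. Time passes only in rows, so rows that do not move let the fingers close. It gives the time, the measured TCP pose, the force, the opening and the grip force at its end, in the units of the state.
- observe(): the state, without advancing time (a new reading comes with each control period).
- camera(name): name is "scene" or "top" or "wrist"; returns a dict with "color" (480x640x3 uint8, red, green, blue), "intrinsics" (3x3 intrinsics, pixels), "distortion" ([k1, k2, p1, p2, k3] as OpenCV has them; the pictures are not rectified), "rvec" (rotation vector, rad) and "tvec" (3), from world to camera coordinates, as OpenCV has them. Camera axes: x right, y down, z forward; pixel columns grow to the right and rows downward; lengths in m; the calibration is good to about 2 mm. A picture is of the moment at which its call begins. There is no depth.
- hand_in(): hands the job in; it is judged then, once.
The state is a dict: "t": time; "qpos": joint angles; "joint_velocities": joint speeds; "joint_torque": joint torques, N m; "position": TCP position; "tool_rot": TCP orientation; "force": force on the tool from outside, world axes, zero at the start; "ft_torque": the same for the moment, N m; "opening": finger opening in m; "finger_force": force on a finger pad.
Only numpy, scipy, OpenCV 4.12 (cv2) and the standard library are available. Lean on these libraries where they do the work, as an engineer would, in place of code of your own. Each camera call takes 0.05 s, during which the arm holds its last target. There are 200 camera calls.

## Working session

There is one attempt and no reset: what is moved stays moved. The work goes in short steps, Python scripts to look and compute and a shell command to move; the robot and the scene stay as the last step left them, time stands still between calls to the robot, and variables do not carry over. Pictures are saved under pics/ and viewed, at most 10 in all, crops included, and the job is handed in when it is done.

```bash
ls; mkdir -p pics; python3 - <<'E'
from plant import observe,camera
import cv2,pickle
s=observe();print(s['t'],s['position'],s['tool_rot'],s['opening'])
d={n:camera(n) for n in("scene","top")}
pickle.dump(d,open('pics/d0.pkl','wb'))
for n in d: cv2.imwrite(f'pics/{n}0.png',d[n]['color'][:,:,::-1]);print(n,d[n]['rvec'],d[n]['tvec'])
E
```

```text
pics
0.0 [ 0.152987   -0.65701188  0.20477449] [ 9.93462399e-01  1.14158124e-01 -1.12972818e-04 -6.09908188e-04] 0.09437356328754955
scene [ 0.1324983  -2.73708322  1.40813467] [0.45221274 0.30014452 0.70548224]
top [ 2.09621916 -2.15107894  0.20990896] [-0.4124895   0.52102317  0.95972031]
```

View pics/top0.png

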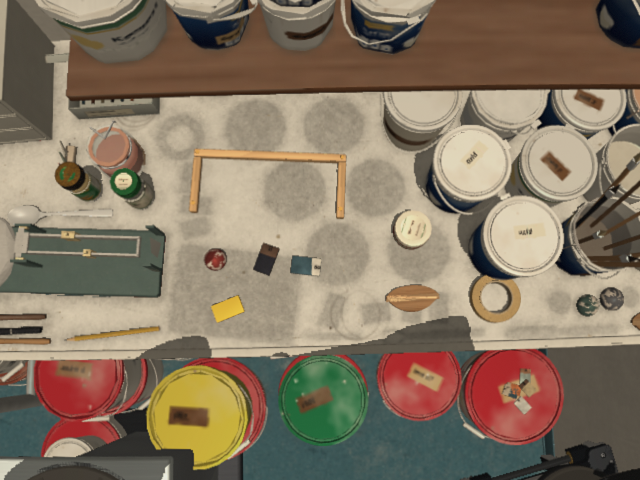

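View pics/scene0.png

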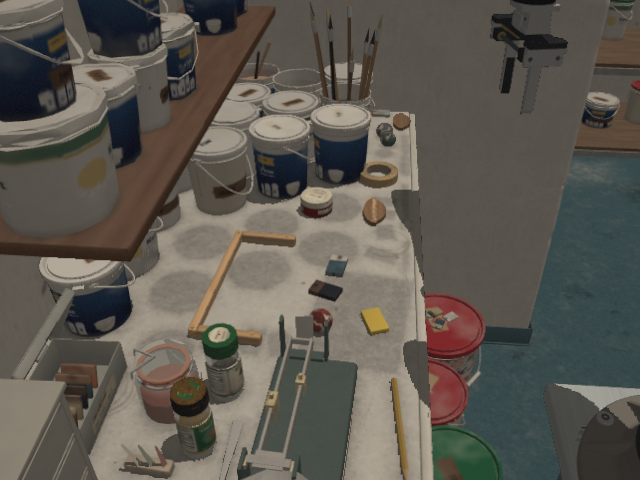

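The top view shows the bay (rail corners about (195,153) and (343,155), open side down), the ball at (215,259), the black tile at (265,258) and the blue tile at (306,265). The pot is at (412,228) and the rib at (412,298).

Candidates for the tiles: blue/pale tile (306,265), black/brown tile (265,258) and the yellow look-alike (227,308), which I reject. I'll check the choice in a crop.

```bash
cat > h.py <<'E'
import numpy as np,cv2
def ray(c,px,z):
    "pixels (n,2) -> world xy on plane z"
    px=np.asarray(px,float).reshape(-1,1,2)
    u=cv2.undistortPoints(px,c['intrinsics'],np.array(c['distortion']))[:,0]
    R=cv2.Rodrigues(np.array(c['rvec']))[0];t=np.array(c['tvec']).ravel()
    o=-R.T@t; d=np.c_[u,np.ones(len(u))]@R
    return (o+d*((z-o[2])/d[:,2])[:,None])[:,:2]
def masks(img):
    h,s,v=cv2.split(cv2.cvtColor(img,cv2.COLOR_RGB2HSV))
    return {'blue':((h>92)&(h<125)&(s>90)&(v>40)),'black':(v<70),'red':(((h<8)|(h>172))&(s>110))}
def find(c,box,name,z=.008):
    x0,y0,x1,y1=box
    m=np.zeros(c['color'].shape[:2],np.uint8);m[y0:y1,x0:x1]=masks(c['color'])[name][y0:y1,x0:x1]
    cs=cv2.findContours(m,cv2.RETR_EXTERNAL,cv2.CHAIN_APPROX_NONE)[0]
    k=max(cs,key=cv2.contourArea)[:,0]
    w=ray(c,k,z); r=cv2.minAreaRect((w*1000).astype(np.float32))
    return r,k.mean(0)
E
python3 - <<'E'
import pickle,cv2,numpy as np
from h import *
d=pickle.load(open('pics/d0.pkl','rb'));c=d['top']
for n,b in(('blue',(285,250,330,280)),('black',(245,238,285,280)),('red',(200,245,232,275))): print(n,find(c,b,n,.008 if n!='red' else .017))
print('bay(top z18) px->',ray(c,[(195,153),(343,155),(194,211),(340,217),(201,160),(337,162)],.018).round(4))
print('pot',ray(c,[(412,228)],.034),'rib',ray(c,[(386,298),(438,298)],.008),'shelf',ray(c,[(250,95)],0),'yellow',ray(c,[(227,308)],.008))
i=c['color'][140:330,180:345,::-1];cv2.imwrite('pics/crop0.png',cv2.resize(i,None,fx=3.1,fy=3.1,interpolation=cv2.INTER_CUBIC))
E
```

```text
Traceback (most recent call last):
  File "h.py", line 16, in find
    k=max(cs,key=cv2.contourArea)[:,0]
      ~~~^^^^^^^^^^^^^^^^^^^^^^^^
ValueError: max() iterable argument is empty
```

```bash
python3 - <<'E'
import pickle,cv2,numpy as np
from h import *
d=pickle.load(open('pics/d0.pkl','rb'));c=d['top']
H=cv2.cvtColor(c['color'],cv2.COLOR_RGB2HSV)
print([H[y,x].tolist() for x,y in((298,264),(304,265),(315,266),(262,264),(268,251),(280,285),(330,240),(215,259))])
print('bay(top z18) px->',ray(c,[(195,153),(343,155),(194,211),(340,217),(201,160),(337,162)],.018).round(4).tolist())
print('pot',ray(c,[(412,228)],.034),'rib',ray(c,[(386,298),(438,298)],.008),'yellow',ray(c,[(227,308)],.008))
i=c['color'][140:330,180:345,::-1];cv2.imwrite('pics/crop0.png',cv2.resize(i,None,fx=3.1,fy=3.1,interpolation=cv2.INTER_CUBIC))
E
```

```text
[[88, 54, 81], [90, 53, 86], [18, 68, 83], [165, 12, 43], [12, 116, 88], [18, 53, 160], [19, 52, 161], [3, 167, 153]]
bay(top z18) px-> [[0.6663, -0.2031], [0.6556, -0.462], [0.562, -0.2032], [0.545, -0.4533], [0.6532, -0.2139], [0.6431, -0.4512]]
pot [[ 0.51951365 -0.57306971]] rib [[ 0.4055937  -0.52686831]
 [ 0.40308385 -0.61490478]] yellow [[ 0.39555643 -0.25901303]]
```

View pics/crop0.png

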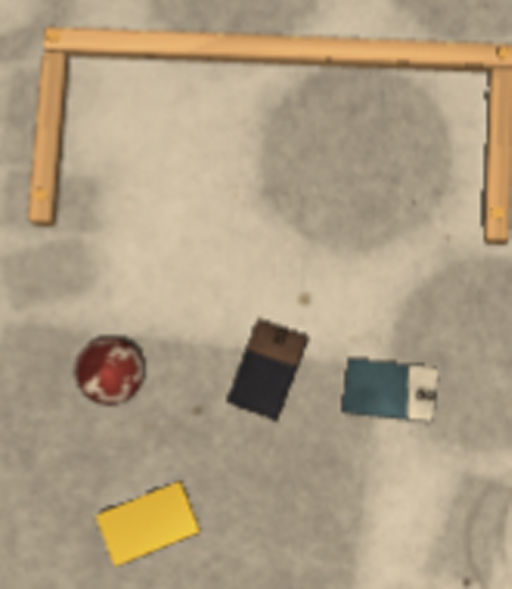

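The crop confirms the choice. Blue tile with a pale end: crop corners (347,357), (438,367), (434,419), (342,411). Black tile with a brown end: (260,319), (308,335), (277,420), (228,403). The ball is at (110,370), and the yellow tile (148,523) is left out.

```bash
python3 - <<'E'
import pickle
from h import *
d=pickle.load(open('pics/d0.pkl','rb'));c=d['top']
f=lambda p,z:ray(c,np.array(p)/3.1+[180,140]-.34,z)
b=f([(67,55),(490,68),(487,242),(54,222)],.018);print('bay inner',b.round(4).tolist(),np.linalg.norm(b-np.roll(b,1,0),axis=1))
ax=(b[1]-b[0]); yv=-ax/np.linalg.norm(ax); xv=np.array([yv[1],-yv[0]])
o=(b[0]+b[1])/2-.05*xv; print('origin',o,'yaw',np.arctan2(xv[1],xv[0]))
np.savez('bay.npz',o=o,xv=xv,yv=yv)
for n,p,z in(('blue',[(347,357),(438,367),(434,419),(342,411)],.008),('black',[(260,319),(308,335),(277,420),(228,403)],.008),('ball',[(110,370),(75,370),(145,370)],.019),('yel',[(148,523)],.008)):
    w=f(p,z);B=np.c_[(w-o)@xv,(w-o)@yv]
    print(n,w.mean(0).round(4),'bay corners mm',(B*1000).round(1).tolist(),'ctr',(B.mean(0)*1000).round(1))
for n,p,z in(('pot',(412,228),.034),('ribL',(386,298),.008)):
    w=ray(c,[p],z);print(n,((w-o)@np.c_[xv,yv]*1000).round(1))
R=cv2.Rodrigues(np.array(c['rvec']))[0];print('cam',-R.T@c['tvec'])
print('shelf edge z guess', [ray(c,[(250,93)],z).round(3).tolist() for z in(0,.2,.3,.4)])
s=d['scene'];R=cv2.Rodrigues(np.array(s['rvec']))[0];print('scam',-R.T@s['tvec'])
# shelf right front corner in scene ~ (274,8),(130,250)
import itertools
for z in(.1,.2,.3,.4):print(z,ray(s,[(130,250),(274,8)],z).round(3).tolist(),ray(c,[(68,97),(640,88)],z).round(3).tolist())
E
```

```text
bay inner [[0.6579, -0.2143], [0.6438, -0.4524], [0.5438, -0.4477], [0.5614, -0.2085]] [0.09669859 0.2385493  0.10006415 0.23987564]
origin [ 0.60093605 -0.33042014] yaw -0.05911050153177274
blue [ 0.4653 -0.3926] bay corners mm [[-115.1, -45.6], [-119.0, -95.8], [-147.8, -94.6], [-145.1, -44.2]] ctr [-131.7  -70. ]
black [ 0.4777 -0.3258] bay corners mm [[-95.5, 3.3], [-103.6, -23.6], [-151.2, -8.8], [-142.8, 18.5]] ctr [-123.3   -2.7]
ball [ 0.4776 -0.2405] bay corners mm [[-128.4, 82.5], [-129.1, 101.7], [-127.7, 63.4]] ctr [-128.4   82.5]
yel [ 0.3949 -0.2597] bay corners mm [[-209.8, 58.4]] ctr [-209.8   58.4]
pot [[ -66.9 -247. ]]
ribL [[-183.4 -207.6]]
cam [ 0.31843297 -0.41728189  1.04266586]
shelf edge z guess [[[0.784, -0.298]], [[0.695, -0.321]], [[0.65, -0.332]], [[0.605, -0.344]]]
scam [0.39858792 0.44385126 0.66061488]
0.1 [[0.777, -0.278], [0.78, -1.657]] [[0.744, -0.004], [0.738, -0.966]]
0.2 [[0.71, -0.149], [0.712, -1.282]] [[0.698, -0.048], [0.694, -0.908]]
0.3 [[0.642, -0.02], [0.644, -0.907]] [[0.653, -0.092], [0.649, -0.85]]
0.4 [[0.575, 0.108], [0.576, -0.533]] [[0.608, -0.136], [0.605, -0.792]]
```

```bash
python3 -m crank '{"slide":[[0,0,0],[0,0,0],[2.5,-2.8,0],[2.5,-2.8,0],[2.5,-2.8,0]],"twist":[[0,0,0.144],[0,0,0.144],[0,0,0],[0,0,0],[0,0,0]],"jaw":[0.32,0.32,0.32,0.32,0.32]}'
python3 -m crank '{"slide":[[2.5,-2.8,0],[2.5,-2.8,0],[2.5,-2.8,0],[2.5,-2.8,0],[2.5,-2.8,0]],"twist":[[0,0,0],[0,0,0],[0,0,0],[0,0,0],[0,0,0]],"jaw":[0.32,0.32,0.32,0.32,0.32]}'
python3 -m crank '{"slide":[[2.5,-2.8,0],[2.5,-2.8,0],[0,0,3],[0,0,3],[0,0,0]],"twist":[[0,0,0],[0,0,0],[0,0,0],[0,0,0],[0,0,0]],"jaw":[0.32,0.32,0.32,0.32,0.32]}'
cat >> h.py <<'E'
def tool(s):
    from scipy.spatial.transform import Rotation as R
    b=np.load('bay.npz');p=np.array(s['position']);q=R.from_quat(s['tool_rot']).as_matrix()
    r=(p[:2]-b['o'])
    yaw=np.arctan2(b['xv'][1],b['xv'][0])
    print('t',round(s['t'],2),'bay mm',(r@b['xv']*1000).round(1),(r@b['yv']*1000).round(1),'z',round(p[2]*1000,1),'dyaw',round(float(np.arctan2(q[1,0],q[0,0])-yaw),3),'zaxis',q[:,2].round(3),'F',np.round(s['force'],1),'open',round(s['opening']*1000,1))
E
python3 -c "
from plant import observe;from h import tool;tool(observe())"
```

```text
t: 0.72
position: [0.2336, -0.5769, 0.2051]
tool_rot: [1.0, -0.03, -0.0, -0.0]
force: [0.2, 0.1, -0.3]
opening: 0.0475
finger_force: 0.0
t: 1.35
position: [0.3666, -0.4445, 0.2053]
tool_rot: [1.0, -0.03, -0.0, -0.0]
force: [-0.7, -0.8, 0.3]
opening: 0.0298
finger_force: 0.0
t: 1.98
position: [0.4181, -0.3917, 0.1436]
tool_rot: [1.0, -0.03, -0.002, -0.001]
force: [0.0, 0.4, 1.6]
opening: 0.03
finger_force: 0.0
t 1.98 bay mm -178.9 -71.9 z 143.6 dyaw 0.0 zaxis [-0.003  0.003 -1.   ] F [0.  0.4 1.6] open 30.0
```

```bash
python3 -m crank '{"slide":[[0,0,3],[0,0,3],[0,0,3],[0,0,2.2],[0,0,0]],"twist":[[0,0,0],[0,0,0],[0,0,0],[0,0,0],[0,0,0]],"jaw":[0.32,0.32,0.32,0.32,0.32]}' >/dev/null
python3 -m crank '{"slide":[[0,0,1],[0,0,0.8],[0,0,0],[0,0,0]],"twist":[[0,0,0],[0,0,0],[0,0,0],[0,0,0]],"jaw":[0.32,0.32,0.32,0.32]}'>/dev/null
python3 - <<'E'
from plant import observe,camera
from h import *
tool(observe())
cv2.imwrite('pics/s1.png',cv2.resize(camera('scene')['color'][200:400,180:450,::-1],None,fx=2.5,fy=2.5))
E
```

```text
t 3.1 bay mm -177.6 -73.0 z 15.8 dyaw -0.0 zaxis [ 0. -0. -1.] F [ 0.8 -0.1 -0.1] open 29.8
```

View pics/s1.png

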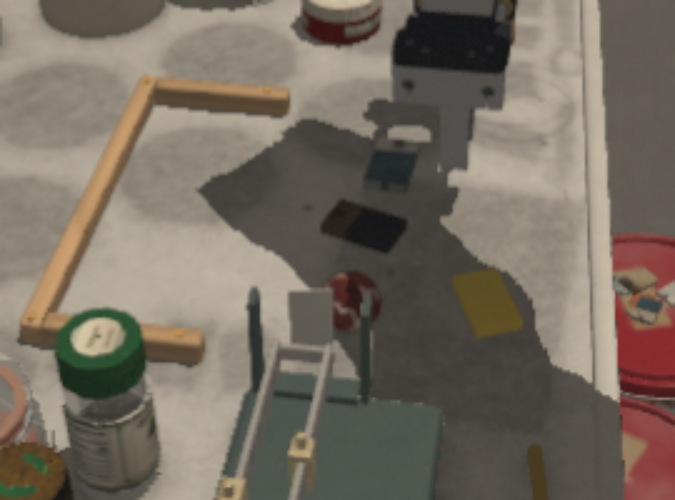

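The fingers (465,150 in the crop) are just behind the blue tile (390,165), clear of everything. Next I lower and push.

```bash
python3 -m crank '{"slide":[[0,-0.3,0.6],[0,0,0.5],[0,0,0],[1,0,0],[1,0,0]],"twist":[[0,0,0],[0,0,0],[0,0,0],[0,0,0],[0,0,0]],"jaw":[0.32,0.32,0.32,0.32,0.32]}' |grep -E "pos|force"
python3 -m crank '{"slide":[[1,0,0],[1,0,0],[1,0,0],[1,0,0],[1,0,0]],"twist":[[0,0,0],[0,0,0],[0,0,0],[0,0,0],[0,0,0]],"jaw":[0.32,0.32,0.32,0.32,0.32]}'|grep -E "pos|force"
python3 -c "
from plant import observe,camera;from h import *;tool(observe())
cv2.imwrite('pics/s2.png',cv2.resize(camera('scene')['color'][200:400,180:450,::-1],None,fx=2,fy=2))"
```

```text
position: [0.4404, -0.391, 0.0047]
force: [-0.0, 0.2, 0.0]
finger_force: 0.0
position: [0.4899, -0.3938, 0.0045]
force: [0.0, -0.1, 0.0]
finger_force: 0.1
t 4.4 bay mm -107.1 -69.9 z 4.5 dyaw -0.0 zaxis [ 0.  0. -1.] F [ 0.  -0.1  0. ] open 30.1
```

View pics/s2.png

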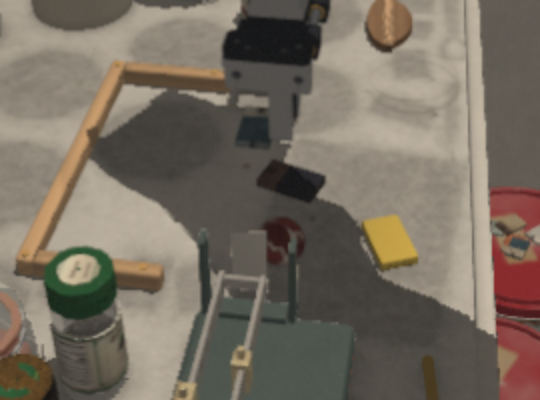

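The blue tile (253,130) is sliding squarely ahead of the fingers (280,120). I carry on into the bay, then back off and lift.

```bash
python3 -m crank '{"slide":[[1,0,0],[1,0,0],[1,0,0],[1,0,0],[1,0,0]],"twist":[[0,0,0],[0,0,0],[0,0,0],[0,0,0],[0,0,0]],"jaw":[0.32,0.32,0.32,0.32,0.32]}'|grep -E "pos|force"
python3 -m crank '{"slide":[[1,0,0],[0.8,0,0],[0.5,0,0],[0.3,0,0],[0,0,0]],"twist":[[0,0,0],[0,0,0],[0,0,0],[0,0,0],[0,0,0]],"jaw":[0.32,0.32,0.32,0.32,0.32]}'|grep -E "pos|force"
python3 -c "
from plant import observe;from h import *;tool(observe())"
python3 -m crank '{"slide":[[-0.5,0,0],[-1,0,0],[-1,0,-1],[0,0,-3],[0,0,-3]],"twist":[[0,0,0],[0,0,0],[0,0,0],[0,0,0],[0,0,0]],"jaw":[0.32,0.32,0.32,0.32,0.32]}'|grep -E "pos|force"
python3 -c "
from plant import observe,camera;from h import *;tool(observe())
cv2.imwrite('pics/s3.png',cv2.resize(camera('scene')['color'][200:400,180:450,::-1],None,fx=2,fy=2))"
```

```text
position: [0.5399, -0.3968, 0.0045]
force: [-0.4, 0.7, 0.6]
finger_force: 0.1
position: [0.5652, -0.3983, 0.0045]
force: [0.5, -0.4, -0.3]
finger_force: 0.0
t 5.7 bay mm -31.7 -69.9 z 4.5 dyaw -0.0 zaxis [-0.  0. -1.] F [ 0.5 -0.4 -0.3] open 29.9
position: [0.5393, -0.397, 0.076]
force: [0.4, 0.4, -1.2]
finger_force: 0.0
t 6.33 bay mm -57.6 -70.2 z 76.0 dyaw -0.001 zaxis [-0. -0. -1.] F [ 0.4  0.4 -1.2] open 30.1
```

View pics/s3.png

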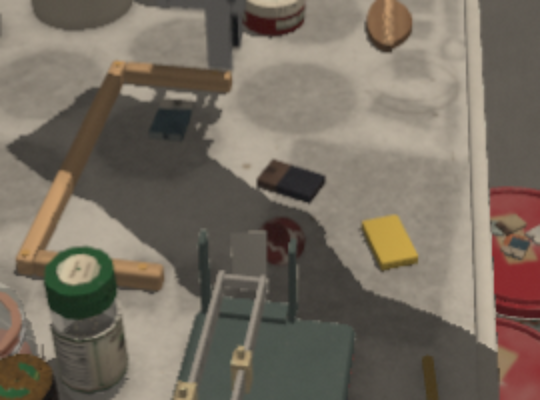

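The blue tile (172,120) lies in the bay, aligned. Next I move behind the black tile (291,180).

```bash
python3 -m crank '{"slide":[[-3,-1.7,0],[-3,-1.7,0],[-3,-1.7,0],[-3,-1.7,0],[0,0,0]],"twist":[[0,0,0],[0,0,0],[0,0,0],[0,0,0],[0,0,0]],"jaw":[0.16,0.16,0.16,0.16,0.16]}'|grep -E "pos|force"
python3 -m crank '{"slide":[[0,0,2],[0,0,2],[0,0,1.5],[0,0,0],[0,0,0]],"twist":[[0,0,0],[0,0,0],[0,0,0],[0,0,0],[0,0,0]],"jaw":[0.16,0.16,0.16,0.16,0.16]}'|grep -E "pos|force"
python3 - <<'E'
from plant import observe,camera
from h import *
tool(observe())
cv2.imwrite('pics/s4.png',cv2.resize(camera('scene')['color'][200:400,180:450,::-1],None,fx=2,fy=2))
E
```

```text
position: [0.4222, -0.3212, 0.0752]
force: [0.3, -0.8, -0.1]
finger_force: 0.0
position: [0.4248, -0.3222, 0.02]
force: [1.0, 0.2, -0.2]
finger_force: 0.0
t 7.62 bay mm -176.4 -2.2 z 20.0 dyaw -0.0 zaxis [ 0. -0. -1.] F [ 1.   0.2 -0.2] open 15.3
```

View pics/s4.png

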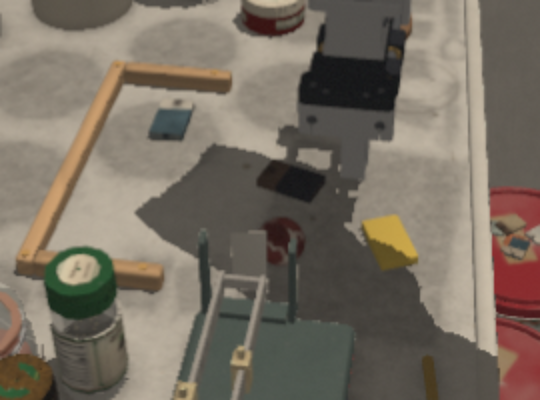

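The fingers (352,165) are behind the black tile (291,180), clear of the ball (283,240) and the yellow tile (388,242). I lower and push the same way.

```bash
python3 -m crank '{"slide":[[0,0,0.8],[0,0,0.7],[0,0,0],[1,0,0],[1,0,0]],"twist":[[0,0,0],[0,0,0],[0,0,0],[0,0,0],[0,0,0]],"jaw":[0.16,0.16,0.16,0.16,0.16]}' |grep -E "pos|force"
python3 -m crank '{"slide":[[0.8,0,0],[0.8,0,0],[0.8,0,0],[0.8,0,0],[0.8,0,0]],"twist":[[0,0,0],[0,0,0],[0,0,0],[0,0,0],[0,0,0]],"jaw":[0.16,0.16,0.16,0.16,0.16]}'|grep -E "pos|force"
python3 -c "
from plant import observe,camera;from h import *;tool(observe())
cv2.imwrite('pics/s5.png',cv2.resize(camera('scene')['color'][200:400,180:450,::-1],None,fx=2,fy=2))"
```

```text
position: [0.4455, -0.3231, 0.0047]
force: [-0.0, -0.1, -0.2]
finger_force: 0.1
position: [0.4848, -0.3254, 0.0045]
force: [-0.4, 0.3, 0.2]
finger_force: 0.1
t 8.93 bay mm -116.2 -1.9 z 4.5 dyaw -0.0 zaxis [ 0.  0. -1.] F [-0.4  0.3  0.2] open 15.2
```

View pics/s5.png

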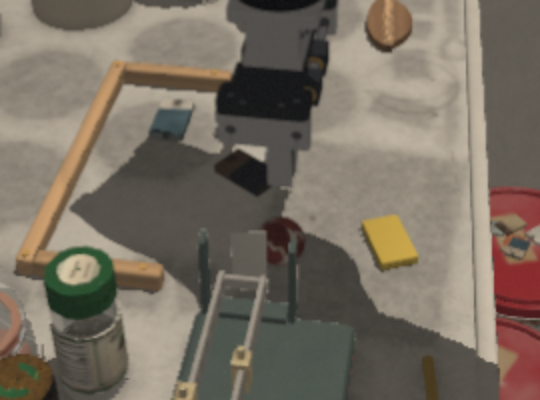

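The tile has turned clockwise: its near corner sat in the finger gap. I back off and measure it before going on.

```bash
python3 -m crank '{"slide":[[-1,0,0],[-1,0,0],[-1,0,-3],[-3,0,-3],[-5,0,-4]],"twist":[[0,0,0],[0,0,0],[0,0,0],[0,0,0],[0,0,0]],"jaw":[0.0,0,0,0,0]}' |grep -E "pos|force"
python3 -m crank '{"slide":[[-1,5,0],[0,5,0],[0,5,0],[0,2,0],[0,0,0]],"twist":[[0,0,0],[0,0,0],[0,0,0],[0,0,0],[0,0,0]],"jaw":[0.0,0,0,0,0]}' |grep -E "pos|force"
cat > look.py <<'E'
from plant import observe,camera
from h import *
import pickle,sys
tool(observe());b=np.load('bay.npz');M=np.c_[b['xv'],b['yv']]
c=camera('top');pickle.dump(c,open('pics/last.pkl','wb'))
H=cv2.cvtColor(c['color'],cv2.COLOR_RGB2HSV)
m=((H[...,2]<105)).astype(np.uint8);m[:165]=0;m[290:]=0;m[:,:200]=0;m[:,336:]=0
m=cv2.morphologyEx(m,cv2.MORPH_OPEN,np.ones((3,3)))
for k in cv2.findContours(m,cv2.RETR_EXTERNAL,cv2.CHAIN_APPROX_NONE)[0]:
    if cv2.contourArea(k)>80:
        w=(ray(c,k[:,0],.008)-b['o'])@M*1000
        r=cv2.minAreaRect(w.astype(np.float32));print('px',k.mean((0,1)).round(),'bay',np.round(r[0],1),np.round(r[1],1),'corners',cv2.boxPoints(r).round().tolist(),'HSV',np.median(H[k[:,0,1],k[:,0,0]],0))
E
python3 look.py
```

```text
position: [0.3742, -0.3185, 0.1039]
force: [0.4, 0.2, 0.9]
finger_force: 0.0
position: [0.3545, -0.4885, 0.1032]
force: [-0.3, 0.8, -0.2]
finger_force: 0.0
t 10.22 bay mm -236.6 -172.3 z 103.2 dyaw -0.002 zaxis [-0.001  0.    -1.   ] F [-0.3  0.8 -0.2] open 0.8
px [271. 235.] bay [-84.4  -7.6] [29.8 48.7] corners [[-113.0, -7.0], [-72.0, -33.0], [-56.0, -8.0], [-97.0, 18.0]] HSV [13.  78.5 87.5]
px [291. 269.] bay [-153.5  -49.1] [ 96.3 224.6] corners [[-256.0, 18.0], [-132.0, -169.0], [-51.0, -116.0], [-175.0, 71.0]] HSV [19. 49. 88.]
px [303. 193.] bay [ -7.6 -60.8] [28.7 31.4] corners [[-22.0, -46.0], [-21.0, -77.0], [7.0, -76.0], [6.0, -45.0]] HSV [88. 47. 96.]
```

```bash
python3 -m crank '{"slide":[[2.5,-4.15,0],[2.5,-4.15,0],[2.5,-4.15,0],[2.5,-4.15,0],[0,0,0]],"twist":[[0,0,0],[0,0,0],[0,0,0],[0,0,0],[0,0,0]],"jaw":[0.255,0.255,0.255,0.255,0.255]}'|grep -E "pos|force"
python3 -m crank '{"slide":[[0,0,3],[0,0,3],[0,0,2],[0,0,0],[0,0,0]],"twist":[[0,0,0],[0,0,0],[0,0,0],[0,0,0],[0,0,0]],"jaw":[0.255,0.255,0.255,0.255,0.255]}'|grep -E "pos|force"
python3 -c "
from plant import observe,camera;from h import *;tool(observe())"
```

```text
position: [0.4674, -0.3229, 0.1037]
force: [0.1, -0.3, 0.0]
finger_force: 0.0
position: [0.4653, -0.3283, 0.0244]
force: [0.4, 0.3, 0.9]
finger_force: 0.0
t 11.53 bay mm -135.5 -5.9 z 24.4 dyaw -0.0 zaxis [ 0.001 -0.    -1.   ] F [0.4 0.3 0.9] open 23.9
```

```bash
python3 -m crank '{"slide":[[0,0,1],[0,0,1],[0,0,0],[1,0,0],[0.8,0,0]],"twist":[[0,0,0],[0,0,0],[0,0,0],[0,0,0],[0,0,0]],"jaw":[0.255,0.255,0.255,0.255,0.255]}'|grep -E "pos|force"
python3 -m crank '{"slide":[[0.8,0,0],[0.8,0,0],[0.8,0,0],[0.8,0,0],[0.8,0,0]],"twist":[[0,0,0],[0,0,0],[0,0,0],[0,0,0],[0,0,0]],"jaw":[0.255,0.255,0.255,0.255,0.255]}'|grep -E "pos|force"
python3 -m crank '{"slide":[[0.8,0,0],[0.8,0,0],[0.8,0,0],[0.6,0,0],[0.4,0,0]],"twist":[[0,0,0],[0,0,0],[0,0,0],[0,0,0],[0,0,0]],"jaw":[0.255,0.255,0.255,0.255,0.255]}'|grep -E "pos|force"
python3 -c "
from plant import observe,camera;from h import *;tool(observe())
cv2.imwrite('pics/s6.png',cv2.resize(camera('scene')['color'][200:400,180:450,::-1],None,fx=2,fy=2))"
```

```text
position: [0.4845, -0.3295, 0.0038]
force: [-0.1, -0.2, -0.4]
finger_force: 0.0
position: [0.5237, -0.3318, 0.0035]
force: [0.4, 0.5, -0.7]
finger_force: 0.1
position: [0.5574, -0.3337, 0.0035]
force: [0.2, -0.3, 0.9]
finger_force: 0.2
t 13.4 bay mm -43.2 -5.9 z 3.5 dyaw -0.0 zaxis [-0.  0. -1.] F [ 0.2 -0.3  0.9] open 23.9
```

View pics/s6.png

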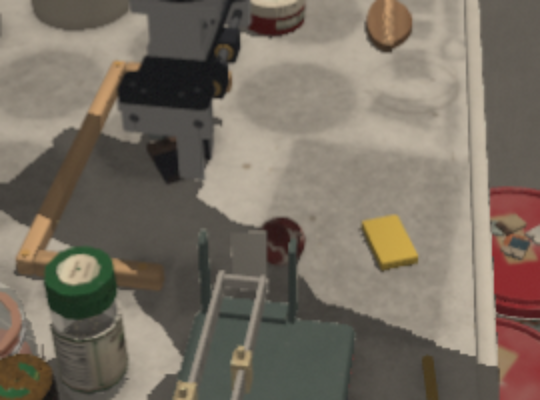

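The black tile (163,160) is entering the bay with its long side nearly across. I push about 15 mm more, then back off and measure.

```bash
python3 -m crank '{"slide":[[0.5,0,0],[0.5,0,0],[0.4,0,0],[0.2,0,0],[0,0,0]],"twist":[[0,0,0],[0,0,0],[0,0,0],[0,0,0],[0,0,0]],"jaw":[0.255,0.255,0.255,0.255,0.255]}'|grep -E "pos|force"
python3 -m crank '{"slide":[[-0.5,0,0],[-1,0,0],[-1,0,-1],[-2,0,-4],[-4,0,-4]],"twist":[[0,0,0],[0,0,0],[0,0,0],[0,0,0],[0,0,0]],"jaw":[0.255,0.255,0.255,0.255,0.255]}'|grep -E "pos|force"
python3 -m crank '{"slide":[[-4,3,-1],[-4,4,0],[-3,4,0],[-2,4,0],[0,0,0]],"twist":[[0,0,0],[0,0,0],[0,0,0],[0,0,0],[0,0,0]],"jaw":[0.255,0.255,0.255,0.255,0.255]}'|grep -E "pos|force"
python3 look.py
python3 - <<'E'
import pickle
from h import *
a=pickle.load(open('pics/d0.pkl','rb'))['top']['color'];c=pickle.load(open('pics/last.pkl','rb'))['color']
for n,(x0,y0,x1,y1) in dict(ball=(198,242,234,276),pot=(385,200,440,252),rib=(380,280,445,315)).items(): print(n,np.abs(a[y0:y1,x0:x1].astype(int)-c[y0:y1,x0:x1]).mean().round(1))
cv2.imwrite('pics/fin.png',cv2.resize(c[130:330,160:460,::-1],None,fx=2.6,fy=2.6))
E
```

```text
position: [0.5732, -0.3347, 0.0035]
force: [-0.9, 0.2, -0.2]
finger_force: 0.0
position: [0.4878, -0.3294, 0.0949]
force: [-0.6, -0.9, -0.2]
finger_force: 0.0
position: [0.3464, -0.4745, 0.1043]
force: [0.2, 1.0, -0.3]
finger_force: 0.0
t 15.32 bay mm -245.6 -158.9 z 104.3 dyaw -0.006 zaxis [-0.    -0.001 -1.   ] F [ 0.2  1.  -0.3] open 23.7
px [295. 267.] bay [-147.9  -57.7] [ 89.9 208.9] corners [[-246.0, -1.0], [-122.0, -168.0], [-49.0, -115.0], [-174.0, 53.0]] HSV [19. 49. 87.]
px [303. 193.] bay [ -7.6 -59.9] [28.7 33.1] corners [[-23.0, -44.0], [-21.0, -77.0], [7.0, -76.0], [6.0, -43.0]] HSV [88. 49. 95.]
px [278. 190.] bay [ -3.7 -15.4] [30.8 49.2] corners [[-30.0, -4.0], [-3.0, -44.0], [23.0, -27.0], [-5.0, 14.0]] HSV [13. 75. 89.]
ball 16.1
pot 20.9
rib 33.8
```

View pics/fin.png

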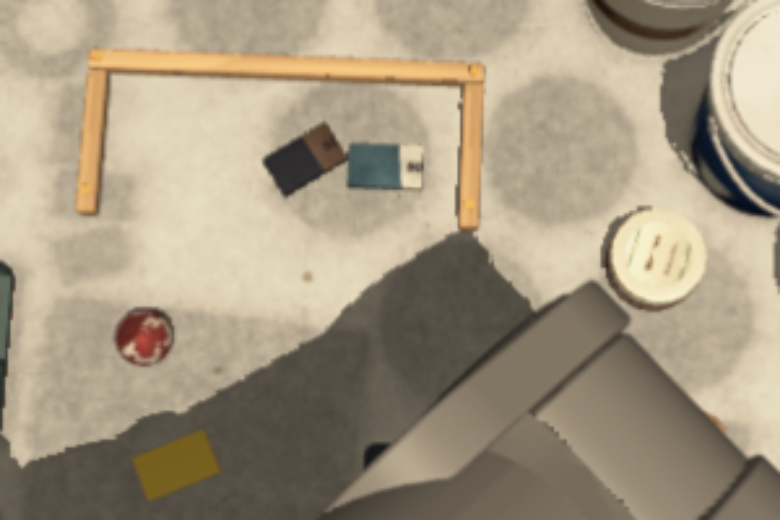

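The black tile (305,158) and blue tile (385,165) both lie flat in the bay. Their centres are about -4 mm and -8 mm in bay x, and the limit is -22 mm. The ball (144,336) and pot (655,258) are at their starting pixels, and the arm is clear.

```bash
python3 -c "
from plant import hand_in;print(hand_in())"
```

```text
the job is handed in; nothing more can be done
None
```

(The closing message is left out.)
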